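# Feed a spent battery pack through the flap of the battery safe

### The job

Put the spent battery pack, the orange one, into the green battery safe: lay it on the safe's loading shelf with the yellow flap still shut, let go of it, then push it from behind through the flap until it drops inside and the flap swings shut. Leave the good blue pack, the solder reel and the multimeter where they are.

Things in the scene. Friction and masses are not known exactly. Their poses are not given: they have to be found in the camera images.
- spent_mid (a point): centre of the spent battery pack: a loose orange block with black ends and a white label, 80 mm long (its x) x 34 mm wide (its y) x 30 mm tall (its z), 0.18 to 0.27 kg, lying flat on a 2 mm black mat on the bench, so this point starts 17 mm above the bench
- good_mid (a point): centre of the good battery pack: same shape and size as the spent one but blue; it lies on the same mat and stays there
- spool_mid (a point): centre of a silver reel of solder wire lying on its flange, 54 mm diameter, 38 mm tall; bystander
- meter_mid (a point): centre of a yellow multimeter lying face up, 170 (its x) x 82 x 34 mm; bystander
- gate (a point): doorway of the green battery safe, fixed to the bench: point on the outer face of the front wall, mid-sill, level with the shelf top, 110 mm above the bench. Axes: x points through the doorway into the safe, z up. Doorway 66 mm wide, 52 mm high; the beam over it is 8 mm tall and stands at x = 0 to 12 mm; above the beam (60 mm over the shelf) it is free
- shelf (a point): centre of the top of the safe's level aluminium loading shelf, 60 mm in front of the gate point (same axes): 120 mm along x by 160 mm along y, no rims. In the doorway the sill is a free-turning steel roller, 14 mm diameter, its top level with the shelf, its axle 3 mm past the gate point; a pack whose middle is pushed well past it tips over it and slides in
- safe_in (a point): centre of the safe's inner floor, 104 mm below the shelf top, 92 mm past the gate point in x (same axes): inside 170 mm along x by 150 mm along y, 5 mm walls, under a clear fixed cover whose top is 166 mm above the bench
- flap (a joint): angle of the yellow sprung flap that hangs just inside the doorway from a hinge along its upper edge (74 mm wide, 51 mm long): 0 hanging shut, growing as it swings inward and up, 1.5 rad at its stop. A spring closes it: about 0.25 N at its lower edge starts it, about 0.7 N holds it open at 1.1 rad; with the pack under it, it lies at about 1.1 rad
Things that resemble listed ones, but are neither listed nor needed, are in the scene too. Several things look just like the part that bears spent_mid: the one meant starts nearest to the robot's base.

How it is judged (in metres and radians):
On the way, in this order (a step that is already met when the one before it is completed fails the run):
1. the spent pack lies on the loading shelf, wholly in front of the shut flap, and has been let go (x of spent_mid in the frame of gate between -0.14 and -0.02 m and y of spent_mid in the frame of gate between -0.08 and 0.08 m and z of spent_mid in the frame of gate between 0.008 and 0.024 m and value of joint flap below 0.1 rad and linear speed of spent below 0.02 m/s and contact force between the fingers and spent below 0.05 N), for 0.2 s.
2. the pack, in the doorway, holds the flap open (value of joint flap above 0.5 rad and x of spent_mid in the frame of gate between -0.04 and 0.09 m and y of spent_mid in the frame of gate between -0.035 and 0.035 m and z of spent_mid in the frame of gate above -0.04 m), for 0.05 s.
At the end, for the whole second after the job is handed in: The spent pack is at rest inside the safe, its centre more than 30 mm below the shelf's level, the flap has swung shut (under 0.08 rad), and the blue pack, reel and multimeter are within 30 mm of where they started (x of spent_mid in the frame of gate between 0.01 and 0.18 m and y of spent_mid in the frame of gate between -0.08 and 0.08 m and z of spent_mid in the frame of gate below -0.03 m and value of joint flap below 0.08 rad and linear speed of spent below 0.02 m/s and distance of each of good_mid, spool_mid, meter_mid from where it was at the start of the episode below 0.03 m); the robot touches nothing.
It fails at once if the blue pack, the reel or the multimeter is moved more than 30 mm (distance of any of good_mid, spool_mid, meter_mid from where it was at the start of the episode above 0.03 m).
It also fails if it takes over 45 s, if anything falls off the work surface, if the arm or the gripper's body presses on something with over 40 N, if the wrist force passes 120 N, or if a joint passes its speed limit or range.

### The arm

A 6-joint arm with a two-finger parallel gripper is mounted at the origin on the work surface. World frame = base frame: x ahead of the robot, y to its left, z up, the work surface at z = 0. Lengths are in m, angles in degrees, forces in N, time in s.
With the tool pointing down it reaches from about 0.35 to 0.975 m from the base axis. Payload 4.9 kg.
Tool frame: the origin (TCP) lies on the mounting face of the last link; the fingertips stand 173 mm ahead of it and the grasp point (between the pads) lies env.pinch_z ahead of it (env.pinch_z is the distance from the TCP to the grasp point, in m); z points along the fingers, y is the line along which they close (so a half turn about z gives the same grasp; the last joint's range is limited). The gripper opens to 85 mm and grips with 20 to 120 N. Pads are 22 mm wide; open, the fingers measure 114 mm over their backs; the gripper's body (76 mm by 85 mm) begins 54 mm behind the grasp point. The pads swing forward as they close: fully open they stand 13 mm farther back than shut.
Start: joints at [-78.896, 3.019, 92.412, -0, 84.569, -6.818], TCP at [0.192, -0.595, 0.405] pointing down, gripper open.
Joint ranges: [-172.51, 172.51], [-57.92, 126.97], [3.15, 148.05], [-58.71, 238.71], [5.1, 150.11], [-179.66, 179.66]. Speed limits (degrees/s): [147.25, 147.25, 180, 180, 180, 180].

### API

Orientations are given as a 3x3 rotation matrix whose columns are the frame's x, y, z axes.
In Python, from workcell import env, effector, kinematics, monitor, cams gives the robot as it stands. Calls block until the motion is done:
- env.goto(position, orientation): joint-space move of the TCP to a pose.
- env.movel(position, attitude=None, max_speed=0.15, max_force=None): straight line of the TCP; attitude=None keeps the orientation; max_speed is the mean speed in m/s. With max_force (N) it stops when the force on the tool has changed by that much, and returns True; else False.
- env.move_j(angles): joint-space move.
- effector.set_gripper(opening, f_grip=None): opening from 0.0 (shut) to 1.0 (fully open); f_grip is the grip in N (None keeps the last); returns when the fingers have stopped.
- env.pause(seconds).
- kinematics.ik(position, orientation): joint angles nearest the present ones, or None.
- monitor.state(): the state.
- cams.get_image(name): name is "side" or "top"; returns a dict with "frame" (480x640x3 uint8, red, green, blue), "range_z" (480x640 float32, m along the optical axis (not along the pixel's ray), 0 where there is no reading), "fov_y" (degrees; the focal length in pixels is half the picture's height over the tangent of half this angle, whatever the lens; pixels are square), "cx", "cy" (the principal point, pixels), "k1" (the pictures are not rectified: a ray, as slopes to the right and down, at radius r is drawn at 1 + k1 r^2 times it, then the intrinsics apply), "T" (4x4, takes a point from camera to world coordinates). Camera axes: x right, y down, z forward; pixel columns grow to the right and rows downward; lengths in m; the calibration is good to about 2 mm. A picture is of the moment at which its call begins.
A pose or a line that the arm cannot do raises env.IKError and nothing moves.
- env.close_job(): hands the job in; it is judged then, once.
The state is a dict: "time": time; "qpos": joint angles; "joint_velocities": joint speeds; "tau": joint torques, N m; "ee_pos": TCP position; "tcp_rot": TCP orientation; "force": force on the tool from outside, world axes, zero at the start; "ft_torque": the same for the moment, N m; "width": opening from 0.0 (shut) to 1.0 (fully open); "gripper_force": force on a finger pad.
Only numpy, scipy, OpenCV 4.12 (cv2) and the standard library are available. Lean on these libraries where they do the work, as an engineer would, in place of code of your own. Each camera call takes 0.05 s, during which the arm holds its last target. There are 200 camera calls.

## Working session

There is one attempt and no reset: what is moved stays moved. The work goes in short steps, each a Python script; the robot and the scene stay as the last script left them, time stands still between calls to the robot, and variables do not carry over. Pictures are saved under pics/ and viewed, at most 10 in all, crops included, and the job is handed in when it is done.

```bash
mkdir -p pics; ls
cat > h.py <<'E'
import numpy as np, cv2
from workcell import env, effector, kinematics, monitor, cams
def world(d):
    """per-pixel world points from range image"""
    H,W=d["range_z"].shape; f=H/2/np.tan(np.radians(d["fov_y"])/2)
    K=np.array([[f,0,d["cx"]],[0,f,d["cy"]],[0,0,1.]])
    g=np.stack(np.meshgrid(np.arange(W),np.arange(H)),-1).reshape(-1,1,2).astype(float)
    s=cv2.undistortPoints(g,K,np.array([d["k1"],0,0,0,0.])).reshape(H,W,2)
    z=d["range_z"][...,None].astype(float)
    P=np.concatenate([s*z,z],-1)@d["T"][:3,:3].T+d["T"][:3,3]
    P[d["range_z"]<=0]=np.nan
    return P
def save(d,n,crop=None,sc=1):
    im=d["frame"][...,::-1]
    if crop: r0,r1,c0,c1=crop; im=im[r0:r1,c0:c1]
    cv2.imwrite(n,cv2.resize(im,None,fx=sc,fy=sc,interpolation=cv2.INTER_CUBIC))
E
python3 - <<'E'
from h import *
for n in("top","side"):
    d=cams.get_image(n); save(d,f"pics/{n}0.png"); np.savez(f"{n}0.npz",**d)
    print(n,d["T"].round(3).tolist(),d["fov_y"],d["k1"],(d["range_z"]==0).mean())
print(env.pinch_z,monitor.state()["time"])
E
```

```text
pics
top [[-0.005, -0.989, 0.148, 0.392], [-1.0, 0.004, -0.01, -0.059], [0.01, -0.148, -0.989, 1.423], [0.0, 0.0, 0.0, 1.0]] 44.07371075700871 -0.17848567319022515 0.004189453125
side [[-0.968, -0.174, 0.179, 0.381], [-0.25, 0.652, -0.716, 0.722], [0.008, -0.738, -0.675, 0.883], [0.0, 0.0, 0.0, 1.0]] 44.76172249248414 -0.09697775673214475 0.004156901041666667
0.1547 0.1
```

View pics/top0.png

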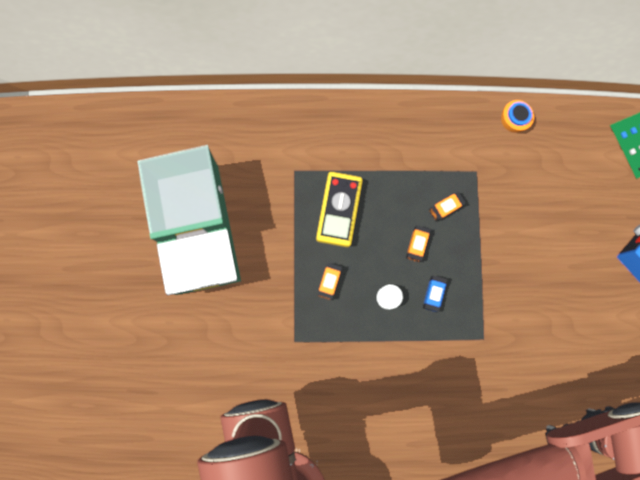

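View pics/side0.png

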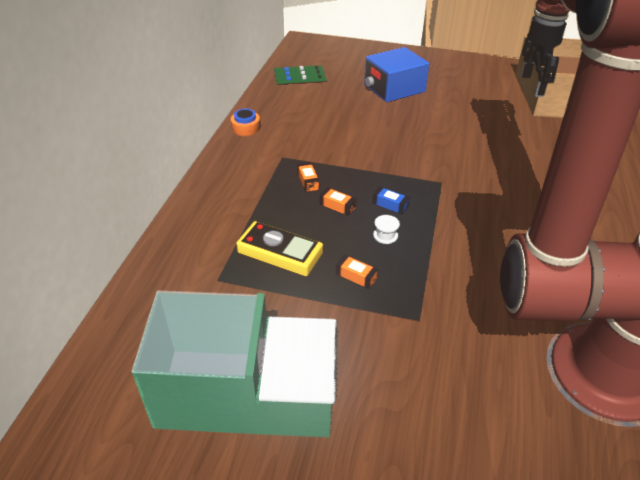

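The top view shows three orange packs, at px (330,282), (419,244) and (448,206). There is one blue pack (436,294), a reel (390,297), a meter (340,210), and the safe at (185,190) with its shelf at (197,260). The orange-ringed thing at (518,115) is a decoy. I'll measure these and choose the orange pack nearest the base.

Run:
```python
from h import *
d=dict(np.load("top0.npz")); P=world(d); hsv=cv2.cvtColor(d["frame"],cv2.COLOR_RGB2HSV)
Z=P[...,2]
print("bench z",np.nanmedian(Z[350:400,100:200]),"mat",np.nanmedian(Z[310:330,300:320]))
def rect(m,name):
    pts=P[m][:,:2].astype(np.float32); (c,s,a)=cv2.minAreaRect(pts)
    print(name,np.round(c,4),np.round(s,4),round(a,1),"z",np.nanmedian(Z[m]).round(4),"dist",np.hypot(*c).round(3),m.sum())
ys,xs=np.mgrid[:480,:640]
for n,(u,v) in dict(o1=(330,282),o2=(419,244),o3=(448,206),blue=(436,294),reel=(390,297)).items():
    m=(np.hypot(xs-u,ys-v)<26)&(Z>0.022)&(Z<.06)&(np.abs(Z-Z[v,u])<.006)
    if n=='o1': m&=ys>252
    nl,l=cv2.connectedComponents(m.astype(np.uint8)); rect(l==l[v,u],n)
m=(xs>130)&(xs<245)&(ys>220)&(ys<300)&(abs(Z-.11)<.006)&(hsv[...,1]<40)&(hsv[...,2]>150)
nl,l=cv2.connectedComponents(m.astype(np.uint8)); m=l==l[260,197]; rect(m,"shelf")
m2=(xs>130)&(xs<245)&(ys>130)&(ys<250)&(Z>.150)&(Z<.18); rect(m2,"cover")
r=cv2.minAreaRect(P[m][:,:2].astype(np.float32)); print(cv2.boxPoints(r).round(3).tolist())
r=cv2.minAreaRect(P[m2][:,:2].astype(np.float32)); print(cv2.boxPoints(r).round(3).tolist())
save(d,"pics/c1.png",(130,320,130,480),2.2)
```

```text
bench z 0.00016988984950416786 mat 0.0023968432829433173
o1 [ 0.5045 -0.1164] [0.0343 0.0803] 72.4 z 0.0325 dist 0.518 474
o2 [ 0.5932 -0.33  ] [0.0361 0.0795] 71.3 z 0.0317 dist 0.679 447
o3 [ 0.6847 -0.406 ] [0.0351 0.0827] 30.6 z 0.0315 dist 0.796 403
blue [ 0.4723 -0.3667] [0.0346 0.0812] 73.1 z 0.0327 dist 0.598 377
reel [ 0.4662 -0.2573] [0.0517 0.0522] 0.3 z 0.039 dist 0.532 314
shelf [0.546  0.1853] [0.1276 0.16  ] 12.3 z 0.1103 dist 0.577 3710
cover [0.6892 0.2166] [0.1828 0.1627] 12.1 z 0.1665 dist 0.722 5860
[[0.46700000762939453, 0.25], [0.5009999871253967, 0.09399999678134918], [0.625, 0.12099999934434891], [0.5910000205039978, 0.2770000100135803]]
[[0.5830000042915344, 0.2770000100135803], [0.6169999837875366, 0.11800000071525574], [0.7960000038146973, 0.15600000321865082], [0.7609999775886536, 0.3149999976158142]]
```

View pics/c1.png

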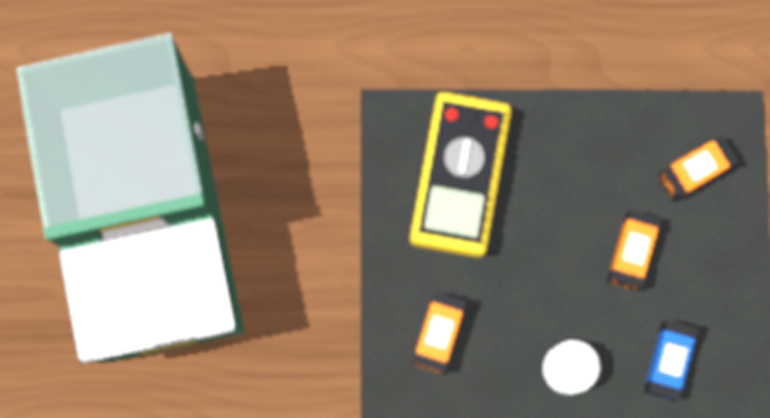

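The nearest orange pack is o1 at (0.5045, -0.1164), 0.518 m from the base, with its long axis at -17.6°. The crop shows it clear of the meter and the reel. The shelf and the cover both put the gate at about (0.6005, 0.197, 0.110) with yaw 12.2°. Next I'll check IK and then grasp.

```bash
cat >> h.py <<'E'
def Rd(yaw): # tool down, tool x along yaw
    c,s=np.cos(np.radians(yaw)),np.sin(np.radians(yaw)); return np.array([[c,s,0],[s,-c,0],[0,0,-1.]])
PK=np.array([.5045,-.1164]); PY=-17.6
G=np.array([.6005,.197]); GY=12.2; gx=np.array([np.cos(np.radians(GY)),np.sin(np.radians(GY))]); gy=np.array([-gx[1],gx[0]])
E
python3 - <<'E'
from h import *
for k in (0,180):
    print(k,kinematics.ik([*PK,.30],Rd(PY+k)),kinematics.ik([*(G-.075*gx),.40],Rd(GY+k)),kinematics.ik([*(G-.16*gx),.30],Rd(GY+k)))
q=kinematics.ik([*PK,.30],Rd(PY)); k=0 if q is not None and abs(q[5])<120 else 180
print("use",k)
env.goto([*PK,.28],Rd(PY+k))
d=cams.get_image("side"); save(d,"pics/s1.png",(150,350,200,500),2.2)
print(monitor.state()["time"],monitor.state()["ee_pos"])
E
```

```text
0 [-2.12316310e+01 -6.68625789e+00  1.12205805e+02 -2.54444375e-14
  7.44804531e+01  8.63683690e+01] [ 1.13142472e+01 -6.03862759e+00  1.01751294e+02 -2.54444375e-14
  8.42873337e+01  8.91142472e+01] [ 1.11531715e+01 -1.33728302e+01  1.18012470e+02 -2.54444375e-14
  7.53603607e+01  8.89531715e+01]
180 [-2.12316310e+01 -6.68625789e+00  1.12205805e+02 -2.54444375e-14
  7.44804531e+01 -9.36316310e+01] [ 1.13142472e+01 -6.03862759e+00  1.01751294e+02 -2.54444375e-14
  8.42873337e+01 -9.08857528e+01] [ 1.11531715e+01 -1.33728302e+01  1.18012470e+02 -2.54444375e-14
  7.53603607e+01 -9.10468285e+01]
use 0
2.25 [ 0.50460673 -0.11706766  0.28035224]
```

View pics/s1.png

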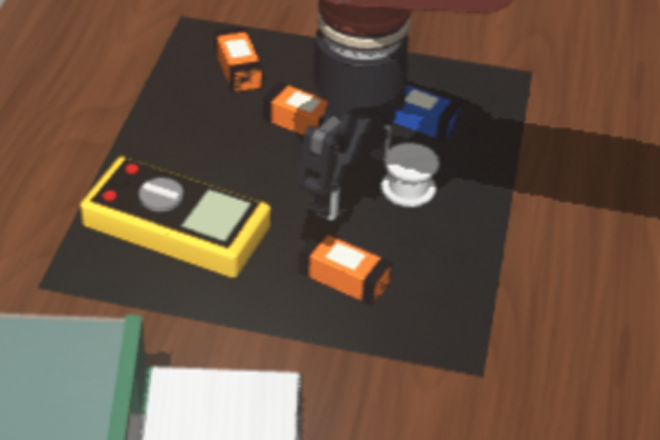

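The gripper hangs above the pack (crop px 345,265), and the fingers will straddle its width, clear of the reel (410,175) and the meter (180,210). Descending to grasp.

Run:
```python
from h import *
hit=env.movel([*PK,.024+env.pinch_z],max_speed=.12,max_force=10)
print(hit,monitor.state()["ee_pos"])
effector.set_gripper(0.0,f_grip=40)
s=monitor.state(); print(s["width"]*85,s["gripper_force"],s["ee_pos"])
env.movel([*PK,.36],max_speed=.2)
s=monitor.state(); print(s["width"]*85,s["gripper_force"],s["force"],s["time"])
env.goto([*(G-.072*gx),.36],Rd(GY))
d=cams.get_image("side"); save(d,"pics/s2.png",(200,440,120,420),2.2)
print(monitor.state()["time"],monitor.state()["ee_pos"])
```

```text
False [ 0.50499881 -0.11658802  0.1795158 ]
32.91871231533673 42.32121527194977 [ 0.50486026 -0.11648289  0.1793309 ]
32.949010696620284 41.763126254081726 [ 0.11420996 -0.90478063 -2.14301633] 4.825
6.025 [0.53036591 0.18065259 0.35968047]
```

View pics/s2.png

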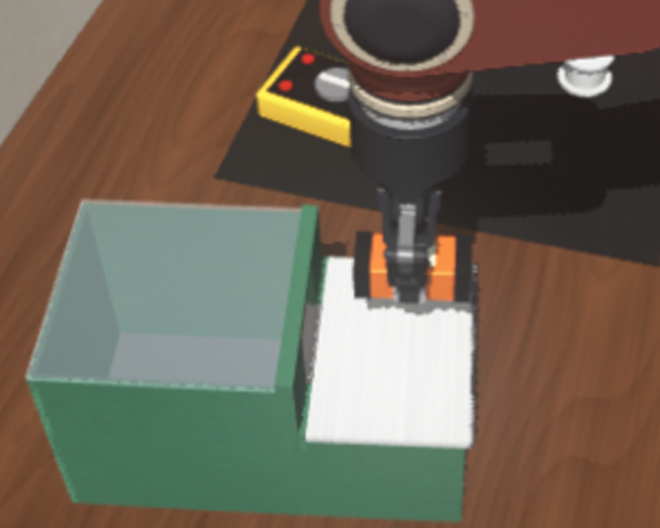

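The pack (crop px 410,265) is held level and centred, and lines up with the shelf edges. Now I'll lower it, release it, back off and check.

```bash
cat >> h.py <<'E'
def packpose(d):
    P=world(d); hsv=cv2.cvtColor(d["frame"],cv2.COLOR_RGB2HSV); Z=P[...,2]
    loc=np.stack([(P[...,:2]-G)@gx,(P[...,:2]-G)@gy,Z-.11],-1)
    m=(abs(loc[...,0]+.05)<.09)&(abs(loc[...,1])<.09)&(abs(loc[...,2]-.03)<.006)
    if m.sum()<50: return None
    c,s,a=cv2.minAreaRect(loc[m][:,:2].astype(np.float32)); return np.round(c,4),np.round(s,4),round(a,1),np.median(loc[m][:,2]).round(4)
E
python3 - <<'E'
from h import *
p=G-.072*gx
env.movel([*p,.293],max_speed=.15)
hit=env.movel([*p,.284],max_speed=.02,max_force=4)
s=monitor.state(); print(hit,s["ee_pos"],s["force"])
effector.set_gripper(0.6); env.pause(.3)
s=monitor.state(); print(s["width"],s["gripper_force"])
env.movel([*p,.37],max_speed=.2)
effector.set_gripper(0.0)
b=G-.165*gx
env.goto([*b,.37],Rd(GY))
t=cams.get_image("top"); d=cams.get_image("side"); save(d,"pics/s3.png",(200,440,120,420),2.2)
print(packpose(t),packpose(d),monitor.state()["time"])
E
```

```text
True [0.53069952 0.18189939 0.28733274] [1.10161208 0.23227322 5.30359812]
0.597054820401462 0.0
(array([-0.0423, -0.0162]), array([0.1304, 0.1593]), 13.1, np.float64(0.0305)) (array([-0.0445,  0.0191]), array([0.1669, 0.1336]), 76.3, np.float64(0.0302)) 9.3
```

View pics/s3.png

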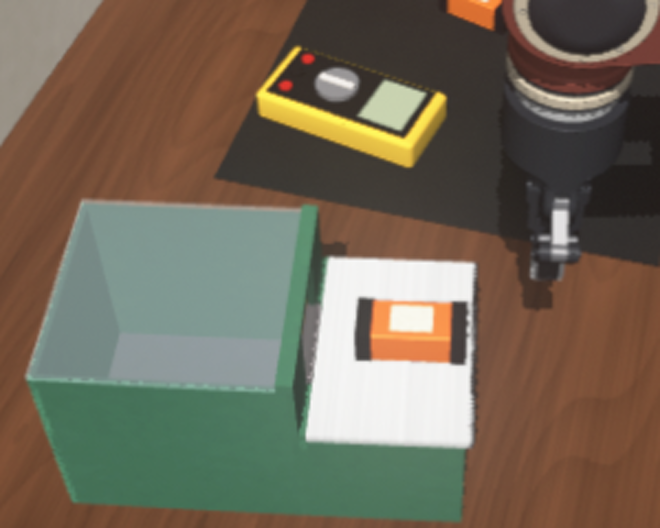

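The pack (crop px 412,330) lies square on the shelf, released, and its front end is clear of the shut flap. Next I'll push with the fingers closed, in two stages.

Run:
```python
from h import *
z=.291
env.movel([*(G-.165*gx),z],max_speed=.15)
h=env.movel([*(G-.065*gx),z],max_speed=.06,max_force=15)
s=monitor.state(); print(h,(s["ee_pos"][:2]-G)@gx,s["force"],s["time"])
d=cams.get_image("side"); save(d,"pics/s4.png",(200,440,120,420),2.2)
```

```text
False -0.06514677996615463 [-2.60052512 -1.03930639  0.69862575] 11.7917
```

View pics/s4.png

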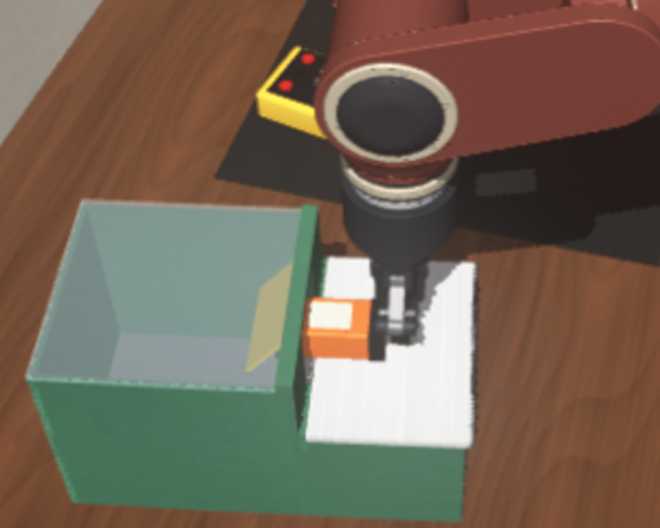

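The pack (crop px 340,330) has entered the doorway straight, and the yellow flap (270,315) is already lifting. I'll keep pushing.

Run:
```python
from h import *
z=.291
h=env.movel([*(G-.016*gx),z],max_speed=.05,max_force=15)
s=monitor.state(); print(h,(s["ee_pos"][:2]-G)@gx,s["force"],s["time"])
env.pause(.6)
env.movel([*(G-.13*gx),z],max_speed=.2)
env.movel([*(G-.13*gx),.40],max_speed=.25)
env.goto([.40,-.05,.40],Rd(0))
d=cams.get_image("side"); save(d,"pics/s5.png",(200,440,120,420),2.2); print(monitor.state()["time"])
```

```text
False -0.016176312161620805 [0.29328976 0.7125638  0.16219053] 12.975
15.85
```

View pics/s5.png

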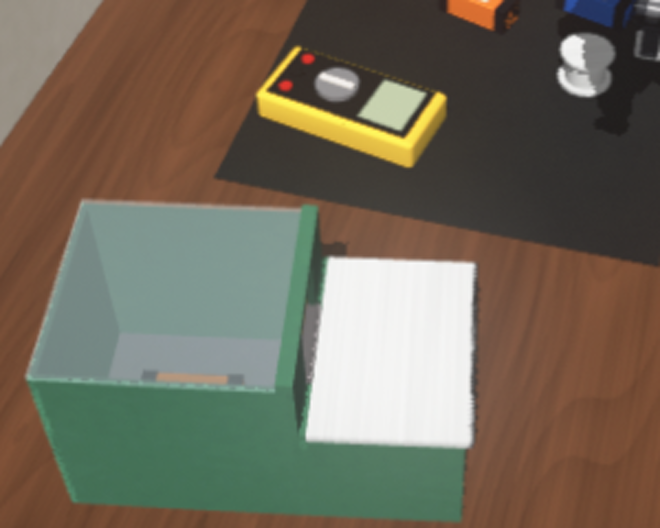

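The pack lies on the safe's floor (crop px 192,378), the flap no longer shows as raised, and the bystanders look untouched. Handing in.

Run:
```python
from h import *
env.pause(.5); print(env.close_job())
```

```text
the job is handed in; nothing more can be done
None
```

The spent orange pack was laid on the shelf, let go, then pushed through the flap and now lies on the safe's floor; in the last picture the flap looks shut and the meter and reel look undisturbed (the blue pack is only partly in view), and I handed the job in at about 16 s, with no verdict returned.

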